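Snap the cereal crock's lid shut all round

TASK

Breakfast is over and the cereal has to stay crisp: the press-on lid lies on the cereal crock, but several of the six sections of its rim are still sprung up. Press the raised sections down gently with the fingertips, one after another round the rim, until every one has clicked shut and the whole rim lies flush. Do not grip, lift, tip or shove the crock or its lid, and leave the other things on the counter alone.

Things in the scene. Friction and masses are not known exactly. Their poses are not given: they have to be found in the camera images.
- cereal_crock: round cream stoneware crock, 206 mm across, rim 98 mm above the worktop, about 1.1 kg with its lid, standing loose on the worktop; origin under its centre, z up. Crock and lid stand up to 60 N from the fingers, no more
- crock_lid: plain light-grey press-on lid on the crock, 218 mm across; origin on the crock's axis at its rim, axes as the crock's. The six-sided middle panel (top 101 mm above the worktop, with a round ring 3 mm high) is fast. Past each side of it, on a straight living hinge 78 mm from the axis, is a rim section; six in all, 60 degrees apart: section_1 along the lid's +x axis, the others counter-clockwise seen from above
- section_1 (a joint): rim section 1, hinged at its inner edge, 78 to 109 mm from the axis, 3 mm thick; 0 = pressed fully home, about 0.04 = snapped shut, 0.36 rad = sprung up, outer edge 11 mm high. A spring lifts it; under its skirt a bead must be forced over the crock's lip. It takes about 6 N on the pad, which drops at the click (near 0.05 rad) and rises stiffly at 0; let go before the click it springs up again
- pad_1 (a point): middle of the top of the ribbed thumb pad (10 mm radially, 30 mm along the rim) on rim section 1, 97 mm from the crock's axis; 103 mm above the worktop when the section is shut, about 109 mm when up. Press here, straight down; the point's x axis points outward
- section_2 (a joint): rim section 2, hinged at its inner edge, 78 to 109 mm from the axis, 3 mm thick; 0 = pressed fully home, about 0.04 = snapped shut, 0.36 rad = sprung up, outer edge 11 mm high. A spring lifts it; under its skirt a bead must be forced over the crock's lip. It takes about 6 N on the pad, which drops at the click (near 0.05 rad) and rises stiffly at 0; let go before the click it springs up again
- pad_2 (a point): middle of the top of the ribbed thumb pad (10 mm radially, 30 mm along the rim) on rim section 2, 97 mm from the crock's axis; 103 mm above the worktop when the section is shut, about 109 mm when up. Press here, straight down; the point's x axis points outward
- section_3 (a joint): rim section 3, hinged at its inner edge, 78 to 109 mm from the axis, 3 mm thick; 0 = pressed fully home, about 0.04 = snapped shut, 0.36 rad = sprung up, outer edge 11 mm high. A spring lifts it; under its skirt a bead must be forced over the crock's lip. It takes about 6 N on the pad, which drops at the click (near 0.05 rad) and rises stiffly at 0; let go before the click it springs up again
- pad_3 (a point): middle of the top of the ribbed thumb pad (10 mm radially, 30 mm along the rim) on rim section 3, 97 mm from the crock's axis; 103 mm above the worktop when the section is shut, about 109 mm when up. Press here, straight down; the point's x axis points outward
- section_4 (a joint): rim section 4, hinged at its inner edge, 78 to 109 mm from the axis, 3 mm thick; 0 = pressed fully home, about 0.04 = snapped shut, 0.36 rad = sprung up, outer edge 11 mm high. A spring lifts it; under its skirt a bead must be forced over the crock's lip. It takes about 6 N on the pad, which drops at the click (near 0.05 rad) and rises stiffly at 0; let go before the click it springs up again
- pad_4 (a point): middle of the top of the ribbed thumb pad (10 mm radially, 30 mm along the rim) on rim section 4, 97 mm from the crock's axis; 103 mm above the worktop when the section is shut, about 109 mm when up. Press here, straight down; the point's x axis points outward
- section_5 (a joint): rim section 5, hinged at its inner edge, 78 to 109 mm from the axis, 3 mm thick; 0 = pressed fully home, about 0.04 = snapped shut, 0.36 rad = sprung up, outer edge 11 mm high. A spring lifts it; under its skirt a bead must be forced over the crock's lip. It takes about 6 N on the pad, which drops at the click (near 0.05 rad) and rises stiffly at 0; let go before the click it springs up again
- pad_5 (a point): middle of the top of the ribbed thumb pad (10 mm radially, 30 mm along the rim) on rim section 5, 97 mm from the crock's axis; 103 mm above the worktop when the section is shut, about 109 mm when up. Press here, straight down; the point's x axis points outward
- section_6 (a joint): rim section 6, hinged at its inner edge, 78 to 109 mm from the axis, 3 mm thick; 0 = pressed fully home, about 0.04 = snapped shut, 0.36 rad = sprung up, outer edge 11 mm high. A spring lifts it; under its skirt a bead must be forced over the crock's lip. It takes about 6 N on the pad, which drops at the click (near 0.05 rad) and rises stiffly at 0; let go before the click it springs up again
- pad_6 (a point): middle of the top of the ribbed thumb pad (10 mm radially, 30 mm along the rim) on rim section 6, 97 mm from the crock's axis; 103 mm above the worktop when the section is shut, about 109 mm when up. Press here, straight down; the point's x axis points outward
- preserve_jar: glass preserve jar with a green cap, 60 mm across, 75 mm tall, loose; origin under its centre; to be left alone
- honey_jar: glass jar of amber spread with a red cap, 59 mm across, 75 mm tall, loose; origin under its centre; to be left alone
- pepper_mill: turned dark wooden mill, 52 mm across, 140 mm tall, loose; origin under its centre; to be left alone
- teaspoon: small steel teaspoon lying on the stone, 133 mm long, loose; origin under its middle; to be left alone
- fruit_tongs: steel tongs lying on the stone, 177 mm long, loose; origin under their middle; to be left alone

How it is judged (in metres and radians):
At the end, for the whole second after the job is handed in: All six rim sections are snapped shut (each below 0.08 rad, i.e. its edge within 2.5 mm of flush) and the crock stands upright and at rest within 40 mm of where it stood (value of joint each of section_1, section_2, section_3, section_4, section_5, section_6 below 0.08 rad and distance of cereal_crock from where it was at the start of the episode below 0.04 m and angle between cereal_crock's own z axis and vertical below 0.05 rad and linear speed of cereal_crock below 0.02 m/s); the robot touches nothing.
It fails at once if the crock is lifted or tipped (height (world z) of cereal_crock above 0.012 m or angle between cereal_crock's own z axis and vertical above 0.12 rad).
It fails at once if the fingers squeeze or lean on the crock or its lid with more than 60 N (contact force between the fingers and cereal_crock above 60 N).
It fails at once if one of the other loose things is moved by more than 25 mm (distance of any of preserve_jar, honey_jar, pepper_mill, teaspoon, fruit_tongs from where it was at the start of the episode above 0.025 m).
It also fails if it takes over 48 s, if anything falls off the work surface, if the arm or the gripper's body presses on something with over 40 N, if the wrist force passes 120 N, or if a joint passes its speed limit or range.

ROBOT

A 6-joint arm with a two-finger parallel gripper is mounted at the origin on a cart in front of the work surface, level with it; the furniture and walls round the work are solid. World frame = base frame: x ahead of the robot, y to its left, z up, the work surface at z = 0. Lengths are in m, angles in degrees, forces in N, time in s.
With the tool pointing down it reaches from about 0.4 to 0.825 m from the base axis. Payload 7 kg.
Tool frame: the origin (TCP) lies between the finger pads; the fingertips stand 19 mm ahead of it and the grasp point (between the pads) is the TCP (r.finger_overhang is the distance from the TCP to the fingertips, in m); z points along the fingers, y is the direction in which the jaws open and shut (so a half turn about z gives the same grasp; the last joint's range is limited). The gripper opens to 88 mm and grips with 3 to 60 N. Pads are 19 mm wide; open, the fingers measure 130 mm over their backs; the gripper's body (78 mm by 193 mm) begins 47 mm behind the grasp point.
Start: joints at [-60.212, 20.546, 0.682, 0, -70.136, -16.507], TCP at [0.155, -0.657, 0.246] pointing down, gripper open.
Joint ranges: [-176.03, 176.03], [-82.01, 121.73], [-58.28, 71.71], [-173.87, 95.51], [-174.79, -0.11], [-173.66, 173.66]. Speed limits (degrees/s): [136.94, 136.94, 172.46, 180, 180, 180].

INTERFACE

Orientations are given as [roll, pitch, yaw] about the fixed x, y, z axes, in that order (R = Rz(yaw) Ry(pitch) Rx(roll)).
In Python, from plant import r, optics gives the robot as it stands. The module is installed in compiled form; this text tells all that it offers.
- The arm moves only by the tool step_arm, never from a script. Its argument "increments" is a list of rows, each an object of numbers: "tx", "ty", "tz": the shift along the world's x, y, z in mm; "ax", "ay", "az": the turn, a rotation vector about the world's x, y, z in degrees; "claw": the gripper command: -1 is shut, 1 is fully open, values between are in proportion. In form: [{"tx": .., "ty": .., "tz": .., "ax": .., "ay": .., "az": .., "claw": ..}, ...]. A call has 1 to 12 rows; each row shifts and turns the commanded pose from where the row before left it; what a row does not reach is not made up. A row lasts 1/10 s, in which the tool goes at most 50 mm and 8.59 degrees, less where a joint would pass 70% of its speed; a pose out of reach is approached as far as the arm can. A call with a gripper value outside its range is refused whole. The fingers move at their own pace and stop on an object; "newtons" is the grip in N (left out, the last holds). Time passes only in rows, so rows that do not move let the fingers close. It gives the time, the measured TCP pose, the force and the opening at its end, in the units of the state.
- r.get_state(): the state, without advancing time (a new reading comes with each control period).
- optics.capture(name): name is "scene" or "top" or "wrist"; returns a dict with "image" (384x512x3 uint8, blue, green, red), "depth" (384x512 float32, m along the optical axis (not along the pixel's ray), 0 where there is no reading), "fx", "fy", "cx", "cy" (pixels), "R" (3x3) and "t" (3): a world point X has camera coordinates R X + t. Camera axes: x right, y down, z forward; pixel columns grow to the right and rows downward; lengths in m; the calibration is good to about 2 mm. A picture is of the moment at which its call begins.
- r.close_job(): hands the job in, once; it reports no verdict.
The state is a dict: "time_s": time; "joints": joint angles; "qd": joint speeds; "joint_torque": joint torques, N m; "tcp_pos": TCP position; "eef_rot": TCP orientation; "contact_force": force on the tool from outside, world axes, zero at the start; "moment": the same for the moment, N m; "gripper_width": finger opening in m.
Only numpy, scipy, OpenCV 4.12 (cv2) and the standard library are available. Lean on these libraries where they do the work, as an engineer would, in place of code of your own. Each camera call takes 0.05 s, during which the arm holds its last target. There are 200 camera calls.

## Working session

There is one attempt and no reset: what is moved stays moved. The work goes in short steps, Python scripts to look and compute and a tool call to move; the robot and the scene stay as the last step left them, time stands still between calls to the robot, and variables do not carry over. Pictures are saved under pics/ and viewed, about 8 in all and at most 12, crops included, and the job is handed in when it is done.

Besides the shell and the picture viewer there is one more tool, called by a JSON object that holds its "op" and its "data", one argument or row to a line. step_arm: Moves the arm, as the interface text tells. Its arguments: {"type":"object","properties":{"increments":{"type":"array","items":{"type":"object","properties":{"tx":{"type":"number"},"ty":{"type":"number"},"tz":{"type":"number"},"ax":{"type":"number"},"ay":{"type":"number"},"az":{"type":"number"},"claw":{"type":"number"}}}},"newtons":{"type":"number"}},"required":["increments"]}

```bash
mkdir -p pics; cat > h.py <<'E'
import numpy as np,cv2
from plant import r,optics
def pts(c):
    d=c["depth"];v,u=np.mgrid[:d.shape[0],:d.shape[1]]
    P=np.stack([(u-c["cx"])/c["fx"]*d,(v-c["cy"])/c["fy"]*d,d],-1)
    W=(P-np.array(c["t"]))@np.array(c["R"]); W[d==0]=np.nan
    return W
E
python3 - <<'E'
from h import *
s=r.get_state();print(s)
ims=[]
for n in("scene","top"):
    c=optics.capture(n);np.savez(n,**c);cv2.imwrite(f"pics/{n}0.png",c["image"])
    print(n,c["fx"],(-np.array(c["R"]).T@c["t"]).round(3))
    W=pts(c);z=W[...,2];m=(z>.094)&(z<.125)
    n_,l,st,ce=cv2.connectedComponentsWithStats(m.astype(np.uint8))
    for i in range(1,n_):
        if st[i,4]>150: print(st[i],np.nanmedian(W[l==i],0).round(3),np.nanmin(W[l==i],0).round(3),np.nanmax(W[l==i],0).round(3))
E
```

```text
{'time_s': 0.0, 'joints': array([-6.02108540e+01,  2.05917591e+01,  6.33866675e-01, -2.00393563e-02,
       -7.01354805e+01, -1.65084661e+01]), 'qd': array([ 0.01212803, -0.04422784,  0.08706307, -0.03281038,  0.05510843,
       -0.01544456]), 'joint_torque': array([-1.07249463e-03, -5.82711911e+01,  2.93049181e+01,  6.99705362e+00,
        6.82194936e-03, -1.50198166e-04]), 'tcp_pos': array([ 0.15495209, -0.65650616,  0.24461996]), 'eef_rot': array([ 1.79905123e+02, -8.47346616e-03, -1.66726138e+02]), 'contact_force': array([ 1.14800158, -0.21745045,  0.02875491]), 'moment': array([ 0.01145731,  0.00205326, -0.0062531 ]), 'gripper_width': 0.08811390394096494}
scene 458.2530548536436 [-0.171  0.864  0.98 ]
[482   5  30  11 151] [ 0.344 -2.489  0.109] [ 0.257 -2.534  0.094] [ 0.436 -2.461  0.125]
[ 218  162   67   42 2197] [ 0.548 -0.097  0.099] [ 0.439 -0.212  0.094] [0.659 0.008 0.111]
[ 92 217  49  27 757] [0.728 0.31  0.106] [0.666 0.266 0.094] [0.758 0.384 0.125]
[ 90 230  57  33 457] [0.629 0.376 0.11 ] [0.612 0.28  0.094] [0.723 0.41  0.125]
[375 272  60  26 531] [-0.021  0.062  0.111] [-0.073 -0.017  0.094] [0.058 0.074 0.125]
top 452.62054430027354 [ 0.396 -0.101  1.236]
[  49  113   52   51 1854] [0.7   0.351 0.104] [0.627 0.281 0.094] [0.756 0.404 0.125]
[ 67 118  44  53 250] [0.648 0.276 0.11 ] [0.615 0.258 0.094] [0.744 0.364 0.125]
[ 208  155   87   87 5887] [ 0.551 -0.103  0.103] [ 0.442 -0.214  0.094] [0.664 0.004 0.118]
```

View pics/top0.png

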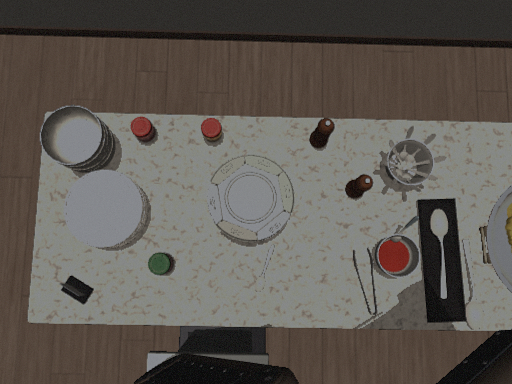

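View pics/scene0.png

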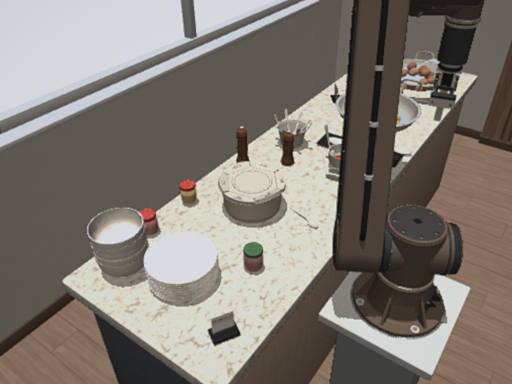

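The top view shows the crock centred at about pixel (251,198), with a honey jar at (211,128), a spoon at (268,262) and a mill at (358,187). The scene view agrees with this. Next I'll measure the lid orientation and which sections are raised.

```bash
python3 - <<'E'
from h import *
c=np.load("top.npz");W=pts(c);z=W[...,2]
crop=c["image"][148:248,200:300];a=cv2.resize(crop,None,fx=5,fy=5,interpolation=cv2.INTER_CUBIC)
h=np.nan_to_num((z[148:248,200:300]-.094)/.022).clip(0,1)
b=cv2.resize(cv2.applyColorMap((h*255).astype(np.uint8),cv2.COLORMAP_JET),None,fx=3,fy=3,interpolation=0)
o=np.zeros((500,800,3),np.uint8);o[:,:500]=a;o[:300,500:]=b;cv2.imwrite("pics/crop1.png",o)
m=(z>.094)&(z<.125);n,l,st,ce=cv2.connectedComponentsWithStats(m.astype(np.uint8));i=1+np.argmax(st[1:,4])
cn,_=cv2.findContours((l==i).astype(np.uint8),0,1);(u,v),R=cv2.minEnclosingCircle(cn[0]);print(u,v,R)
# centre by ellipse
e=cv2.fitEllipse(max(cn,key=len));print(e)
C=-c["R"].T@c["t"]
for (u,v) in((u,v),e[0]):
    d=c["R"].T@np.array([(u-c["cx"])/c["fx"],(v-c["cy"])/c["fy"],1]);X=C+d*(.101-C[2])/d[2];print(X)
P=W[l==i];dx=P-X;rr=np.hypot(dx[:,0],dx[:,1]);th=np.degrees(np.arctan2(dx[:,1],dx[:,0]))
for t in range(-180,180,10):
    k=(abs(th-t-5)<5)&(rr>.098)&(rr<.112);k2=(abs(th-t-5)<5)&(rr>.09)&(rr<.098);print(t+5,k.sum(),(np.median(P[k,2])*1e3).round(1),(np.median(P[k2,2])*1e3).round(1))
print("panel",np.median(P[rr<.06,2]))
E
```

```text
250.17312622070312 198.0706329345703 44.01560592651367
((250.25714111328125, 197.84156799316406), (85.70225524902344, 86.5233383178711), 48.11465835571289)
[ 0.55089374 -0.10310509  0.101     ]
[ 0.5514831  -0.10330572  0.101     ]
-175 35 107.1 105.3
-165 32 102.3 102.7
-155 28 102.9 101.4
-145 32 102.8 103.7
-135 33 104.2 104.8
-125 31 103.3 102.8
-115 27 102.9 102.4
-105 37 106.2 104.4
-95 38 107.7 107.2
-85 36 109.8 108.9
-75 37 109.4 109.8
-65 34 109.3 107.0
-55 33 108.2 104.4
-45 31 107.6 105.0
-35 36 108.0 106.8
-25 32 111.1 108.8
-15 33 110.5 109.3
-5 32 108.6 107.0
5 37 107.9 103.7
15 31 107.0 104.0
25 35 108.5 107.0
35 36 110.3 109.0
45 34 110.1 109.0
55 36 109.0 106.3
65 35 106.5 104.5
75 32 102.4 102.1
85 27 102.5 102.9
95 30 103.0 104.2
105 29 103.0 104.1
115 30 103.0 102.8
125 33 103.0 102.6
135 39 107.4 104.6
145 40 108.1 106.5
155 39 110.2 110.4
165 38 110.7 110.0
175 39 108.8 107.9
panel 0.102854258401304
```

View pics/crop1.png

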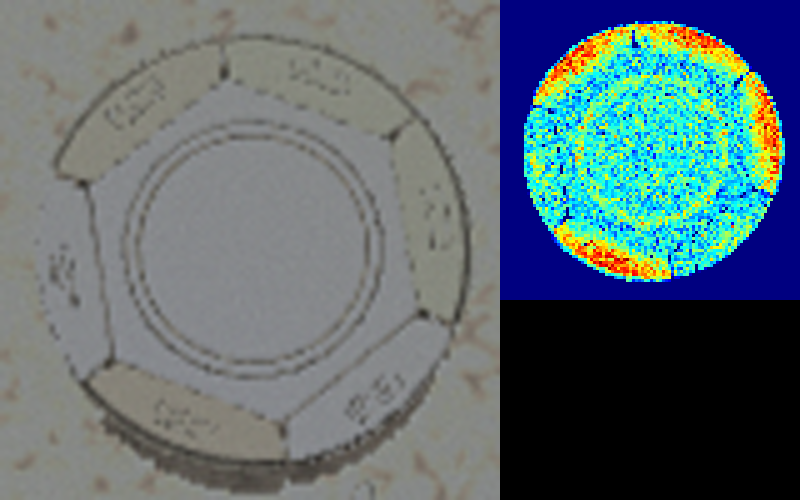

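The map shows four raised sections, with centres at about -80°, -20°, 40° and 160° in world angle round (0.551, -0.104). The two at 100° and -140° are shut. I'll press with closed fingers turned along the tangent, in the order -20, 40, 160, -80.

{"op": "step_arm", "data": {
  "increments": [
    {"tx":30.5,"ty":32.5,"az":-2.1,"claw":-1},
    {"tx":30.5,"ty":32.5,"az":-2.1,"claw":-1},
    {"tx":30.5,"ty":32.5,"az":-2.1,"claw":-1},
    {"tx":30.5,"ty":32.5,"az":-2.1,"claw":-1},
    {"tx":30.5,"ty":32.5,"az":-2.1,"claw":-1},
    {"tx":30.5,"ty":32.5,"az":-2.1,"claw":-1},
    {"tx":30.5,"ty":32.5,"az":-2.1,"claw":-1},
    {"tx":30.5,"ty":32.5,"az":-2.1,"claw":-1},
    {"tx":30.5,"ty":32.5,"az":-2.1,"claw":-1},
    {"tx":30.5,"ty":32.5,"az":-2.1,"claw":-1},
    {"tx":30.5,"ty":32.5,"az":-2.1,"claw":-1},
    {"tx":30.5,"ty":32.5,"az":-2.1,"claw":-1}
  ],
  "newtons": 10
}}

```text
$.increments[0]: bad value
```

{"op": "step_arm", "data": {
  "increments": [
    {"tx":30,"ty":32,"tz":0,"ax":0,"ay":0,"az":-2,"claw":-1},
    {"tx":30,"ty":32,"tz":0,"ax":0,"ay":0,"az":-2,"claw":-1},
    {"tx":30,"ty":32,"tz":0,"ax":0,"ay":0,"az":-2,"claw":-1},
    {"tx":30,"ty":32,"tz":0,"ax":0,"ay":0,"az":-2,"claw":-1},
    {"tx":30,"ty":32,"tz":0,"ax":0,"ay":0,"az":-2,"claw":-1},
    {"tx":30,"ty":32,"tz":0,"ax":0,"ay":0,"az":-2,"claw":-1},
    {"tx":30,"ty":32,"tz":0,"ax":0,"ay":0,"az":-2,"claw":-1},
    {"tx":30,"ty":32,"tz":0,"ax":0,"ay":0,"az":-2,"claw":-1},
    {"tx":30,"ty":32,"tz":0,"ax":0,"ay":0,"az":-2,"claw":-1},
    {"tx":30,"ty":32,"tz":0,"ax":0,"ay":0,"az":-2,"claw":-1},
    {"tx":30,"ty":32,"tz":0,"ax":0,"ay":0,"az":-2,"claw":-1},
    {"tx":30,"ty":32,"tz":0,"ax":0,"ay":0,"az":-2,"claw":-1}
  ],
  "newtons": 10
}}

```text
time_s: 1.3
tcp_pos: [0.5159, -0.2713, 0.2454]
eef_rot: [180.0, -0.0, 169.2]
contact_force: [0.3, 0.4, -0.0]
gripper_width: 0.001
```

{"op": "step_arm", "data": {
  "increments": [
    {"tx":30,"ty":32,"tz":0,"ax":0,"ay":0,"az":-3,"claw":-1},
    {"tx":32,"ty":34,"tz":0,"ax":0,"ay":0,"az":-3,"claw":-1},
    {"tx":32,"ty":34,"tz":0,"ax":0,"ay":0,"az":-3,"claw":-1},
    {"tx":32,"ty":34,"tz":-15,"ax":0,"ay":0,"az":0,"claw":-1},
    {"tx":0,"ty":0,"tz":-40,"ax":0,"ay":0,"az":0,"claw":-1},
    {"tx":0,"ty":0,"tz":-35,"ax":0,"ay":0,"az":0,"claw":-1},
    {"tx":0,"ty":0,"tz":0,"ax":0,"ay":0,"az":0,"claw":-1}
  ]
}}

```text
time_s: 2.0
tcp_pos: [0.6377, -0.1382, 0.1496]
eef_rot: [-179.8, -0.6, 160.3]
contact_force: [-1.0, 0.3, -0.4]
gripper_width: 0.0004
```

```bash
python3 - <<'E'
from h import *
c=optics.capture("top");cv2.imwrite("pics/top1.png",cv2.resize(c["image"][120:270,170:330],None,fx=3.5,fy=3.5,interpolation=2))
c=optics.capture("wrist");np.savez("wrist",**c);cv2.imwrite("pics/wr1.png",c["image"])
s=r.get_state();print(s["time_s"],s["tcp_pos"],s["eef_rot"],s["contact_force"])
E
```

```text
2.1 [ 0.64097765 -0.13922583  0.15570218] [-1.79930297e+02 -6.60486532e-02  1.60299457e+02] [ 0.9095458  -0.14332497  0.79027881]
```

View pics/wr1.png

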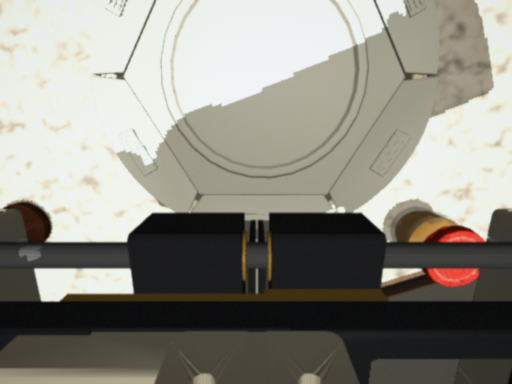

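The wrist view shows the hinge line level (columns 195–335, row 195) and the fingertips centred on it at about column 258, so the alignment is good. I'll press down slowly.

{"op": "step_arm", "data": {
  "increments": [
    {"tx":1,"ty":2,"tz":-12,"ax":0,"ay":0,"az":0,"claw":-1},
    {"tx":0,"ty":0,"tz":-10,"ax":0,"ay":0,"az":0,"claw":-1},
    {"tx":0,"ty":0,"tz":-3,"ax":0,"ay":0,"az":0,"claw":-1},
    {"tx":0,"ty":0,"tz":-2,"ax":0,"ay":0,"az":0,"claw":-1},
    {"tx":0,"ty":0,"tz":0,"ax":0,"ay":0,"az":0,"claw":-1}
  ]
}}

```text
time_s: 2.6
tcp_pos: [0.6423, -0.1372, 0.129]
eef_rot: [-180.0, 0.0, 160.3]
contact_force: [-0.1, -0.5, 0.6]
gripper_width: 0.0004
```

{"op": "step_arm", "data": {
  "increments": [
    {"tx":0,"ty":0,"tz":-1.5,"ax":0,"ay":0,"az":0,"claw":-1},
    {"tx":0,"ty":0,"tz":-1.5,"ax":0,"ay":0,"az":0,"claw":-1},
    {"tx":0,"ty":0,"tz":-1,"ax":0,"ay":0,"az":0,"claw":-1},
    {"tx":0,"ty":0,"tz":-1,"ax":0,"ay":0,"az":0,"claw":-1}
  ]
}}

```text
time_s: 3.0
tcp_pos: [0.6436, -0.1375, 0.1251]
eef_rot: [180.0, 0.2, 160.3]
contact_force: [3.2, -3.5, 6.4]
gripper_width: 0.0003
```

{"op": "step_arm", "data": {
  "increments": [
    {"tx":0,"ty":0,"tz":-1,"ax":0,"ay":0,"az":0,"claw":-1},
    {"tx":0,"ty":0,"tz":0,"ax":0,"ay":0,"az":0,"claw":-1}
  ]
}}

```text
time_s: 3.2
tcp_pos: [0.6434, -0.1373, 0.1237]
eef_rot: [180.0, 0.2, 160.3]
contact_force: [3.0, -0.8, 4.1]
gripper_width: 0.0004
```

{"op": "step_arm", "data": {
  "increments": [
    {"tx":0,"ty":0,"tz":-1,"ax":0,"ay":0,"az":0,"claw":-1},
    {"tx":0,"ty":0,"tz":0,"ax":0,"ay":0,"az":0,"claw":-1}
  ]
}}

```text
time_s: 3.4
tcp_pos: [0.6431, -0.137, 0.1222]
eef_rot: [180.0, 0.1, 160.3]
contact_force: [3.3, -0.8, 6.5]
gripper_width: 0.0003
```

{"op": "step_arm", "data": {
  "increments": [
    {"tx":0,"ty":0,"tz":-1,"ax":0,"ay":0,"az":0,"claw":-1},
    {"tx":0,"ty":0,"tz":0,"ax":0,"ay":0,"az":0,"claw":-1}
  ]
}}

```text
time_s: 3.6
tcp_pos: [0.6431, -0.137, 0.1218]
eef_rot: [180.0, 0.1, 160.3]
contact_force: [3.0, -2.0, 7.9]
gripper_width: 0.0007
```

{"op": "step_arm", "data": {
  "increments": [
    {"tx":0,"ty":0,"tz":-1,"ax":0,"ay":0,"az":0,"claw":-1},
    {"tx":0,"ty":0,"tz":0,"ax":0,"ay":0,"az":0,"claw":-1}
  ]
}}

```text
time_s: 3.8
tcp_pos: [0.6432, -0.1371, 0.1217]
eef_rot: [180.0, 0.2, 160.3]
contact_force: [0.4, -1.3, 14.4]
gripper_width: 0.0005
```

{"op": "step_arm", "data": {
  "increments": [
    {"tx":0,"ty":0,"tz":-1,"ax":0,"ay":0,"az":0,"claw":-1},
    {"tx":0,"ty":0,"tz":0,"ax":0,"ay":0,"az":0,"claw":-1}
  ]
}}

```text
time_s: 4.0
tcp_pos: [0.6433, -0.1371, 0.1215]
eef_rot: [180.0, 0.2, 160.3]
contact_force: [-2.1, 0.6, 18.6]
gripper_width: 0.0005
```

Force fell and then rose stiffly at a tip height of about 102.5 mm, so this section is home. On to the 40° section.

{"op": "step_arm", "data": {
  "increments": [
    {"tx":0,"ty":0,"tz":10,"ax":0,"ay":0,"az":0,"claw":-1},
    {"tx":0,"ty":0,"tz":30,"ax":0,"ay":0,"az":0,"claw":-1},
    {"tx":-3,"ty":16,"tz":0,"ax":0,"ay":0,"az":7.5,"claw":-1},
    {"tx":-3,"ty":16,"tz":0,"ax":0,"ay":0,"az":7.5,"claw":-1},
    {"tx":-3,"ty":16,"tz":0,"ax":0,"ay":0,"az":7.5,"claw":-1},
    {"tx":-3,"ty":16,"tz":0,"ax":0,"ay":0,"az":7.5,"claw":-1},
    {"tx":-3,"ty":16,"tz":0,"ax":0,"ay":0,"az":7.5,"claw":-1},
    {"tx":-3,"ty":15,"tz":0,"ax":0,"ay":0,"az":7.5,"claw":-1},
    {"tx":0,"ty":0,"tz":-10,"ax":0,"ay":0,"az":7.5,"claw":-1},
    {"tx":0,"ty":0,"tz":-10,"ax":0,"ay":0,"az":7.5,"claw":-1},
    {"tx":0,"ty":0,"tz":-10,"ax":0,"ay":0,"az":0,"claw":-1},
    {"tx":0,"ty":0,"tz":0,"ax":0,"ay":0,"az":0,"claw":-1}
  ]
}}

```text
time_s: 5.2
tcp_pos: [0.6233, -0.0415, 0.1272]
eef_rot: [179.9, -0.1, -139.9]
contact_force: [-2.1, 2.0, 4.1]
gripper_width: 0.0006
```

```bash
python3 - <<'E'
from h import *
c=optics.capture("top");cv2.imwrite("pics/top2.png",cv2.resize(c["image"][120:270,170:330],None,fx=3.5,fy=3.5,interpolation=2))
w=optics.capture("wrist");cv2.imwrite("pics/wr2.png",w["image"])
W=pts(w);z=W[...,2];X=np.array([.551,-.104])
d=W[...,:2]-X;rr=np.hypot(d[...,0],d[...,1]);th=np.degrees(np.arctan2(d[...,1],d[...,0]))
for t in(100,160,-140,-80,-20):
    k=(abs((th-t+180)%360-180)<20)&(rr>.092)&(rr<.103)&(z>.08)&(z<.13);print(t,k.sum(),np.nanmedian(z[k]) if k.any() else 0)
s=r.get_state();print(s["time_s"],s["tcp_pos"],s["eef_rot"],s["contact_force"])
E
```

```text
100 2293 0.10244944362132004
160 889 0.10696877194003022
-140 0 0
-80 867 0.10797820660036235
-20 2173 0.10263500437843391
5.3 [ 0.62327351 -0.04192991  0.12823805] [ 1.79931985e+02 -9.32811330e-02 -1.39898580e+02] [-0.17369412  0.9492067   0.21342009]
```

View pics/wr2.png

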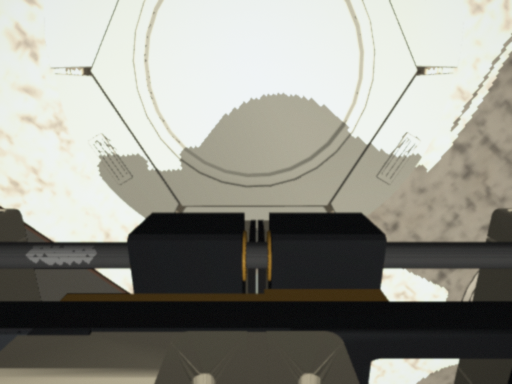

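This is aligned (hinge at columns 180–330, row 207), and the -20° section now reads 102.6 mm, which is shut. Pressing at 40°.

{"op": "step_arm", "data": {
  "increments": [
    {"tx":1,"ty":1,"tz":-1,"ax":0,"ay":0,"az":0,"claw":-1},
    {"tx":0,"ty":0,"tz":-1,"ax":0,"ay":0,"az":0,"claw":-1},
    {"tx":0,"ty":0,"tz":-1,"ax":0,"ay":0,"az":0,"claw":-1},
    {"tx":0,"ty":0,"tz":-1,"ax":0,"ay":0,"az":0,"claw":-1},
    {"tx":0,"ty":0,"tz":-1,"ax":0,"ay":0,"az":0,"claw":-1},
    {"tx":0,"ty":0,"tz":-1,"ax":0,"ay":0,"az":0,"claw":-1},
    {"tx":0,"ty":0,"tz":-1,"ax":0,"ay":0,"az":0,"claw":-1},
    {"tx":0,"ty":0,"tz":0,"ax":0,"ay":0,"az":0,"claw":-1}
  ]
}}

```text
time_s: 6.1
tcp_pos: [0.6258, -0.0405, 0.122]
eef_rot: [-180.0, 0.1, -139.7]
contact_force: [0.1, 3.2, 6.1]
gripper_width: 0.0004
```

{"op": "step_arm", "data": {
  "increments": [
    {"tx":0,"ty":0,"tz":-1,"ax":0,"ay":0,"az":0,"claw":-1},
    {"tx":0,"ty":0,"tz":-1,"ax":0,"ay":0,"az":0,"claw":-1},
    {"tx":0,"ty":0,"tz":0,"ax":0,"ay":0,"az":0,"claw":-1}
  ]
}}

```text
time_s: 6.4
tcp_pos: [0.6259, -0.0405, 0.1216]
eef_rot: [-179.9, 0.1, -139.7]
contact_force: [-5.0, 4.4, 16.5]
gripper_width: 0.0002
```

Stiff stop reached at 121.6 mm TCP height. Next is the 160° section.

{"op": "step_arm", "data": {
  "increments": [
    {"tx":0,"ty":0,"tz":10,"ax":0,"ay":0,"az":0,"claw":-1},
    {"tx":0,"ty":0,"tz":30,"ax":0,"ay":0,"az":0,"claw":-1},
    {"tx":-20,"ty":-4,"tz":0,"ax":0,"ay":0,"az":-7.5,"claw":-1},
    {"tx":-20,"ty":-4,"tz":0,"ax":0,"ay":0,"az":-7.5,"claw":-1},
    {"tx":-20,"ty":-4,"tz":0,"ax":0,"ay":0,"az":-7.5,"claw":-1},
    {"tx":-20,"ty":-4,"tz":0,"ax":0,"ay":0,"az":-7.5,"claw":-1},
    {"tx":-20,"ty":-4,"tz":0,"ax":0,"ay":0,"az":-7.5,"claw":-1},
    {"tx":-20,"ty":-4,"tz":0,"ax":0,"ay":0,"az":-7.5,"claw":-1},
    {"tx":-20,"ty":-3,"tz":0,"ax":0,"ay":0,"az":-7.5,"claw":-1},
    {"tx":-25,"ty":-3,"tz":0,"ax":0,"ay":0,"az":-7.5,"claw":-1},
    {"tx":0,"ty":0,"tz":0,"ax":0,"ay":0,"az":0,"claw":-1}
  ]
}}

```text
time_s: 7.5
tcp_pos: [0.4568, -0.0717, 0.1592]
eef_rot: [-180.0, -0.1, 160.0]
contact_force: [-0.2, 0.2, -0.1]
gripper_width: 0.0003
```

```bash
python3 - <<'E'
from h import *
w=optics.capture("wrist");cv2.imwrite("pics/wr3.png",w["image"])
W=pts(w);z=W[...,2];X=np.array([.551,-.104])
d=W[...,:2]-X;rr=np.hypot(d[...,0],d[...,1]);th=np.degrees(np.arctan2(d[...,1],d[...,0]))
for t in(40,100,160,-140,-80,-20):
    k=(abs((th-t+180)%360-180)<20)&(rr>.092)&(rr<.103)&(z>.08)&(z<.13);print(t,k.sum(),np.nanmedian(z[k]) if k.any() else 0)
s=r.get_state();print(s["time_s"],s["tcp_pos"],s["eef_rot"],s["contact_force"],s["joints"])
E
```

```text
40 20 0.10265378700872549
100 0 0
160 99 0.10988773190158722
-140 0 0
-80 0 0
-20 0 0
7.55 [ 0.45873316 -0.07139498  0.15962746] [-1.79988883e+02 -1.91815895e-02  1.60279771e+02] [1.03846946 0.20949309 0.52436615] [ 1.55539222e+01  5.05200856e+00 -3.20077974e+01 -2.50710916e-03
 -5.29622738e+01 -1.25272639e+02]
```

View pics/wr3.png

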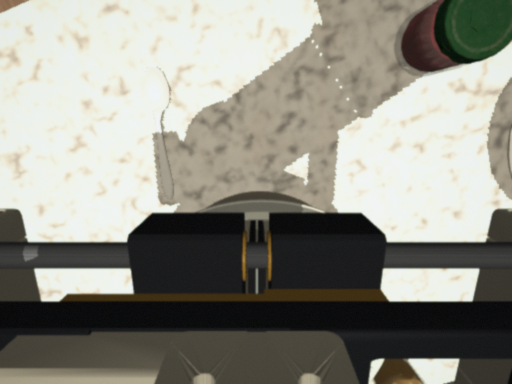

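The camera looks outward here, and the outer lid edge shows symmetrically round column 262, so the tool is centred. Pressing at 160°.

{"op": "step_arm", "data": {
  "increments": [
    {"tx":1,"ty":0,"tz":-20,"ax":0,"ay":0,"az":0,"claw":-1},
    {"tx":0,"ty":0,"tz":-10,"ax":0,"ay":0,"az":0,"claw":-1},
    {"tx":0,"ty":0,"tz":-1,"ax":0,"ay":0,"az":0,"claw":-1},
    {"tx":0,"ty":0,"tz":-1,"ax":0,"ay":0,"az":0,"claw":-1},
    {"tx":0,"ty":0,"tz":-1,"ax":0,"ay":0,"az":0,"claw":-1},
    {"tx":0,"ty":0,"tz":-1,"ax":0,"ay":0,"az":0,"claw":-1},
    {"tx":0,"ty":0,"tz":-1,"ax":0,"ay":0,"az":0,"claw":-1},
    {"tx":0,"ty":0,"tz":-1,"ax":0,"ay":0,"az":0,"claw":-1},
    {"tx":0,"ty":0,"tz":0,"ax":0,"ay":0,"az":0,"claw":-1}
  ]
}}

```text
time_s: 8.45
tcp_pos: [0.461, -0.071, 0.1238]
eef_rot: [-180.0, 0.0, 160.3]
contact_force: [-1.3, -0.1, 1.5]
gripper_width: 0.0003
```

{"op": "step_arm", "data": {
  "increments": [
    {"tx":0,"ty":0,"tz":-1,"ax":0,"ay":0,"az":0,"claw":-1},
    {"tx":0,"ty":0,"tz":-1,"ax":0,"ay":0,"az":0,"claw":-1},
    {"tx":0,"ty":0,"tz":-1,"ax":0,"ay":0,"az":0,"claw":-1},
    {"tx":0,"ty":0,"tz":0,"ax":0,"ay":0,"az":0,"claw":-1}
  ]
}}

```text
time_s: 8.85
tcp_pos: [0.461, -0.0709, 0.1216]
eef_rot: [-180.0, 0.0, 160.3]
contact_force: [-7.9, 2.7, 16.0]
gripper_width: 0.0003
```

Home at 121.6 mm. Now the -80° section.

{"op": "step_arm", "data": {
  "increments": [
    {"tx":0,"ty":0,"tz":10,"ax":0,"ay":0,"az":0,"claw":-1},
    {"tx":0,"ty":0,"tz":30,"ax":0,"ay":0,"az":0,"claw":-1},
    {"tx":13,"ty":-16,"tz":0,"ax":0,"ay":0,"az":-7.5,"claw":-1},
    {"tx":13,"ty":-16,"tz":0,"ax":0,"ay":0,"az":-7.5,"claw":-1},
    {"tx":13,"ty":-16,"tz":0,"ax":0,"ay":0,"az":-7.5,"claw":-1},
    {"tx":13,"ty":-16,"tz":0,"ax":0,"ay":0,"az":-7.5,"claw":-1},
    {"tx":13,"ty":-16,"tz":0,"ax":0,"ay":0,"az":-7.5,"claw":-1},
    {"tx":14,"ty":-16,"tz":0,"ax":0,"ay":0,"az":-7.5,"claw":-1},
    {"tx":14,"ty":-16,"tz":0,"ax":0,"ay":0,"az":-7.5,"claw":-1},
    {"tx":14,"ty":-16,"tz":0,"ax":0,"ay":0,"az":-7.5,"claw":-1},
    {"tx":0,"ty":0,"tz":0,"ax":0,"ay":0,"az":0,"claw":-1},
    {"tx":0,"ty":0,"tz":0,"ax":0,"ay":0,"az":0,"claw":-1}
  ]
}}

```text
time_s: 10.05
tcp_pos: [0.568, -0.1992, 0.1602]
eef_rot: [-180.0, -0.0, 100.3]
contact_force: [0.8, -0.3, 0.2]
gripper_width: 0.0006
```

{"op": "step_arm", "data": {
  "increments": [
    {"tx":0,"ty":-1,"tz":-20,"ax":0,"ay":0,"az":0,"claw":-1},
    {"tx":0,"ty":0,"tz":-10,"ax":0,"ay":0,"az":0,"claw":-1},
    {"tx":0,"ty":0,"tz":-1,"ax":0,"ay":0,"az":0,"claw":-1},
    {"tx":0,"ty":0,"tz":-1,"ax":0,"ay":0,"az":0,"claw":-1},
    {"tx":0,"ty":0,"tz":-1,"ax":0,"ay":0,"az":0,"claw":-1},
    {"tx":0,"ty":0,"tz":-1,"ax":0,"ay":0,"az":0,"claw":-1},
    {"tx":0,"ty":0,"tz":-1,"ax":0,"ay":0,"az":0,"claw":-1},
    {"tx":0,"ty":0,"tz":-1,"ax":0,"ay":0,"az":0,"claw":-1},
    {"tx":0,"ty":0,"tz":-1,"ax":0,"ay":0,"az":0,"claw":-1},
    {"tx":0,"ty":0,"tz":0,"ax":0,"ay":0,"az":0,"claw":-1}
  ]
}}

```text
time_s: 11.05
tcp_pos: [0.5684, -0.2006, 0.1242]
eef_rot: [179.9, 0.1, 100.3]
contact_force: [-1.4, -4.4, 3.6]
gripper_width: 0.0003
```

{"op": "step_arm", "data": {
  "increments": [
    {"tx":0,"ty":0,"tz":-1,"ax":0,"ay":0,"az":0,"claw":-1},
    {"tx":0,"ty":0,"tz":-1,"ax":0,"ay":0,"az":0,"claw":-1},
    {"tx":0,"ty":0,"tz":-1,"ax":0,"ay":0,"az":0,"claw":-1},
    {"tx":0,"ty":0,"tz":0,"ax":0,"ay":0,"az":0,"claw":-1}
  ]
}}

```text
time_s: 11.45
tcp_pos: [0.5687, -0.2003, 0.1218]
eef_rot: [179.9, 0.1, 100.3]
contact_force: [-2.5, -3.5, 10.5]
gripper_width: 0.0008
```

{"op": "step_arm", "data": {
  "increments": [
    {"tx":0,"ty":0,"tz":-1,"ax":0,"ay":0,"az":0,"claw":-1},
    {"tx":0,"ty":0,"tz":0,"ax":0,"ay":0,"az":0,"claw":-1}
  ]
}}

```text
time_s: 11.65
tcp_pos: [0.5687, -0.2004, 0.1216]
eef_rot: [179.9, 0.1, 100.3]
contact_force: [-5.4, -3.1, 16.8]
gripper_width: 0.0001
```

{"op": "step_arm", "data": {
  "increments": [
    {"tx":0,"ty":0,"tz":10,"ax":0,"ay":0,"az":0,"claw":-1},
    {"tx":0,"ty":0,"tz":40,"ax":0,"ay":0,"az":0,"claw":-1},
    {"tx":0,"ty":0,"tz":45,"ax":0,"ay":0,"az":0,"claw":-1},
    {"tx":-30,"ty":-32,"tz":5,"ax":0,"ay":0,"az":0,"claw":-1},
    {"tx":-30,"ty":-32,"tz":5,"ax":0,"ay":0,"az":0,"claw":-1},
    {"tx":-30,"ty":-32,"tz":5,"ax":0,"ay":0,"az":0,"claw":-1},
    {"tx":-30,"ty":-32,"tz":5,"ax":0,"ay":0,"az":0,"claw":-1},
    {"tx":-30,"ty":-32,"tz":5,"ax":0,"ay":0,"az":0,"claw":-1},
    {"tx":-30,"ty":-32,"tz":5,"ax":0,"ay":0,"az":0,"claw":-1},
    {"tx":-30,"ty":-32,"tz":0,"ax":0,"ay":0,"az":0,"claw":-1},
    {"tx":0,"ty":0,"tz":0,"ax":0,"ay":0,"az":0,"claw":-1}
  ]
}}

```text
time_s: 12.75
tcp_pos: [0.3552, -0.4259, 0.2442]
eef_rot: [-180.0, -0.1, 100.1]
contact_force: [0.3, 0.9, -0.5]
gripper_width: 0.0004
```

```bash
python3 - <<'E'
from h import *
Z=[]
for _ in range(4):
    c=optics.capture("top");Z.append(pts(c))
W=np.nanmean(Z,0);z=W[...,2];X=np.array([.551,-.104])
d=W[...,:2]-X;rr=np.hypot(d[...,0],d[...,1]);th=np.degrees(np.arctan2(d[...,1],d[...,0]))
for t in(40,100,160,-140,-80,-20):
    q=abs((th-t+180)%360-180)<22;k=q&(rr>.092)&(rr<.108)&(z>.09)&(z<.13);print(t,k.sum(),np.nanmedian(z[k]).round(4))
m=(z>.094)&(z<.125);n,l,st,ce=cv2.connectedComponentsWithStats(m.astype(np.uint8));
for i in range(1,n):
    if st[i,4]>3000: print(st[i],ce[i])
cv2.imwrite("pics/top3.png",cv2.resize(c["image"][100:330,100:400],None,fx=2.5,fy=2.5,interpolation=2))
d=cv2.absdiff(c["image"],np.load("top.npz")["image"]).max(-1);print([(int(d[y:y+20,x:x+20].max())) for x,y in((200,118),(148,252),(312,118),(347,176),(358,280),(258,255))])
E
```

```text
40 188 0.103
100 198 0.1032
160 201 0.1033
-140 197 0.1034
-80 192 0.1032
-20 186 0.1031
[ 208  156   86   85 5706] [250.16473887 198.06922538]
[26, 26, 28, 99, 101, 28]
```

View pics/top3.png

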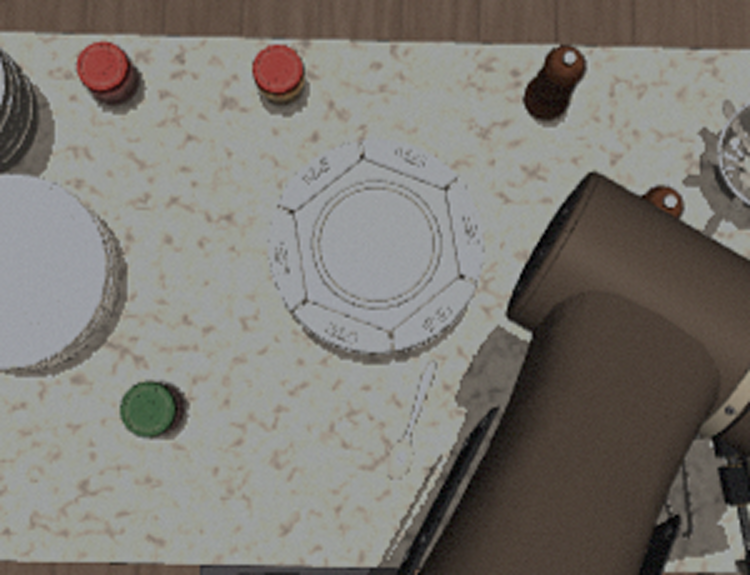

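All six sections read 103 mm and the lid is evenly grey. The crock centre is unmoved at pixel (250,198), and the arm is clear. Handing in.

```bash
python3 -c "
from plant import r
print(r.close_job(), r.get_state()['time_s'])"
```

```text
the job is handed in; nothing more can be done
the job is handed in; nothing more can be done
```

All six sections of the lid are now shut. Four were sprung up, and I pressed them home one by one with the closed fingertips. The other two were already shut and I left them alone.

- **Pressing:** each raised section reached its stiff stop with the fingertips about 102.6 mm above the worktop. The highest vertical force I read was about 19 N, against the 60 N limit.
- **Final camera check:** all six sections read 103.0–103.4 mm high, which is the shut height. The crock's centre is within about 0.1 pixel (under 1 mm) of where it started.
- **Other things on the counter:** the jars, the far mill and the teaspoon look unmoved. In the last picture the arm hid the tongs and part of the nearer mill, so I couldn't recheck those two; the wrist force showed no sign of touching them.
- **Time:** the arm was clear of everything at about 13 s, well under the 48 s limit. The hand-in gave no verdict.

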